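# Put the wedged setting spacer away in its case

### The job

Put the setting spacer away: first swing the lid of the small storage case fully open so that it rests back on its stop, then draw the steel spacer up out of the narrow gap in the sprung fixture by its exposed top edge and set it down inside the case, without dropping it. Leave the case open and leave the other things on the bench where they are.

Things in the scene. Friction and masses are not known exactly. Their poses are not given: they have to be found in the camera images.
- case: Fixed grey open-topped storage case with a hinged aluminium lid, 130 x 130 mm outside, walls 5 mm, inside 120 x 120 mm; rim 42 mm and inner floor 5 mm above the bench. Origin at the centre of its underside; x points from the front (grip side) to the hinge side, y along the hinge, z up.
- lid_grip (a point): Centre of the lid's grip: a round bar 26 mm long (along the hinge direction) and 12 mm in diameter at the end of a 22 mm wide, 4 mm thick tongue at the middle of the lid's front edge. Its centre is 26 mm ahead of the lid's front edge and 46 mm above the bench when shut. It can be pinched across its two ends from above and turns between the fingers as the lid swings.
- lid_hinge (a point): Middle of the lid's hinge axis, 43 mm above the bench; the axis runs along the case's y. The grip moves round it at a radius of 160 mm; it starts 160 mm in front of it and 3 mm above it.
- case_lid (a joint): Lid angle in rad: 0 shut, grows as the lid is lifted, 1.9 on its stop, leaning back past upright. It stays there by its own weight, and falls shut from before upright. The lid weighs about 0.16 kg, its hinge is nearly free.
- fixture: Fixed sprung fixture, base 100 x 125 x 12 mm, with two dark steel jaws 60 mm long whose flat tops are 51 mm above the bench; the gap between them runs along the fixture's x, the jaws lie to its +y (fixed jaw, 30 mm thick) and -y (sprung jaw, 22 mm thick, with a slightly lower 14 mm back block behind it). Origin at the centre of its underside, under the gap. The sprung jaw presses on the spacer with about 6 N; pulling the spacer out takes about 5 to 20 N upward.
- spacer_mid (a point): Centre of the setting spacer, a plain bright steel plate 50 mm long (its x) x 14 mm thick (its y) x 55 mm high (its z), with two dark spots on each broad face, about 0.2 kg. It starts upright in the gap, standing on the fixture's base 12 mm above the bench, so its centre is at 39.5 mm and its top at 67 mm; the upper 16 mm stand proud of the jaws.
- hex_key: Bystander: L-shaped hex key, 30 x 78 x 4 mm, lying loose; origin at the centre of its underside.
- fitting: Bystander: small brass push fitting, 18 x 35 x 16 mm, lying loose; origin at the centre of its underside.
- plug_gauge: Bystander: slim plug gauge, 12 x 88 x 12 mm, lying loose; origin at the centre of its underside.
- calliper: Bystander: sliding calliper, 71 x 234 x 17 mm, lying loose; origin at the centre of its underside.
- label_roll: Bystander: roll of labels, 76 mm across, 41 mm high, loose; origin at the centre of its underside.
Not all that is in view belongs to the job. What is meant by the part that bears spacer_mid is not brown or turquoise, and is the larger of those in its own colour.

How it is judged:
By the outcome, as a careful person would: the job done as asked, in the order asked, and still so for the second after the job is handed in, with the robot touching nothing.
It also fails if it takes over 59 s, if anything falls off the work surface, if the arm or the gripper's body presses on something with over 40 N, if the wrist force passes 120 N, or if a joint passes its speed limit or range.

### The arm

A 6-joint arm with a two-finger parallel gripper is mounted at the origin on a cart in front of the work surface, level with it; the furniture and walls round the work are solid. World frame = base frame: x ahead of the robot, y to its left, z up, the work surface at z = 0. Lengths are in mm, angles in rad, forces in N, time in s.
With the tool pointing down it reaches from about 250 to 725 mm from the base axis. Payload 9.7 kg.
Tool frame: the origin (TCP) lies on the mounting face of the last link; the fingertips stand 173 mm ahead of it and the grasp point (between the pads) lies 155 mm ahead of it (manip.finger_overhang is the distance from the TCP to the fingertips, in mm); z points along the fingers, y is the line along which they close (so a half turn about z gives the same grasp; the last joint's range is limited). The gripper opens to 85 mm and grips with 20 to 120 N. Pads are 22 mm wide; open, the fingers measure 114 mm over their backs; the gripper's body (76 mm by 85 mm) begins 54 mm behind the grasp point. The pads swing forward as they close: fully open they stand 13 mm farther back than shut.
Start: joints at [1.27, 0.087, 0.176, 1.66, 0, 1.571], TCP at [162.954, 525.303, 404.684] pointing down, gripper open.
Joint ranges: [-3.13, 3.13], [-0.85, 1.81], [-1.15, 1.24], [-2.2, 2.28], [-1.44, 1.52], [-3.14, 3.14]. Speed limits (rad/s): [2.22, 2.22, 2.57, 3.14, 3.14, 3.14].

### API

Orientations are given as a unit quaternion [w, x, y, z].
In Python, from plant import read_state, eyes, manip gives the robot as it stands. The module is installed in compiled form; this text tells all that it offers.
- The arm moves only by the tool send_rows, never from a script. Its argument "series" is a list of rows, each an object of numbers: "x", "y", "z": the shift along the tool's x, y, z in m; "ax", "ay", "az": the turn, a rotation vector about the tool's x, y, z in degrees; "hand": the finger opening in m, from 0 to 0.0854. A call has 1 to 20 rows; each row is the pose to reach, as a shift and turn from the pose commanded when the call began, along the tool's axes at that moment; what a row does not reach only later rows make up. A row lasts 1/12 s, in which the tool goes at most 41.7 mm and 7.16 degrees, less where a joint would pass 70% of its speed; a pose out of reach is approached as far as the arm can. A call with a gripper value outside its range is refused whole. The fingers move at their own pace and stop on an object; "force" is the grip in N (left out, the last holds). Time passes only in rows, so rows that repeat a pose let the fingers close. It gives the time, the measured TCP pose, the force, the opening and the grip force at its end, in the units of the state.
- read_state(): the state, without advancing time (a new reading comes with each control period).
- eyes.snapshot(name): name is "scene" or "side" or "wrist"; returns a dict with "image" (384x512x3 uint8, red, green, blue), "depth" (384x512 float32, mm along the optical axis (not along the pixel's ray), 0 where there is no reading), "camera_matrix" (3x3 intrinsics, pixels), "rvec" (rotation vector, rad) and "tvec" (3), from world to camera coordinates, as OpenCV has them; the wrist camera has in their place "mount" (4x4, takes a point from camera to tool coordinates, whose origin is the TCP and whose axes are the flange's). Camera axes: x right, y down, z forward; pixel columns grow to the right and rows downward; lengths in mm; the calibration is good to about 2 mm. A picture is of the moment at which its call begins: read the wrist's pose just before it.
- manip.close_job(): hands the job in; it is judged then, once.
The state is a dict: "clock": time; "joints": joint angles; "qd": joint speeds; "joint_torque": joint torques, N m; "eef_pos": TCP position; "orientation": TCP orientation; "ft_force": force on the tool from outside, world axes, zero at the start; "ft_torque": the same for the moment, N m; "finger_gap": opening from 0.0 (shut) to 1.0 (fully open); "gripper_force": force on a finger pad.
Only numpy, scipy, OpenCV 4.12 (cv2) and the standard library are available. Lean on these libraries where they do the work, as an engineer would, in place of code of your own. Each camera call takes 0.05 s, during which the arm holds its last target. There are 200 camera calls.

## Working session

There is one attempt and no reset: what is moved stays moved. The work goes in short steps, Python scripts to look and compute and a tool call to move; the robot and the scene stay as the last step left them, time stands still between calls to the robot, and variables do not carry over. Pictures are saved under pics/ and viewed, at most 10 in all, crops included, and the job is handed in when it is done.

Besides the shell and the picture viewer there is one more tool, called after "Request:" as a command line: name --argument value ..., lists and objects as JSON in quotes. send_rows: Moves the arm, as the interface text tells. Its arguments: {"type":"object","properties":{"series":{"type":"array","items":{"type":"object","properties":{"x":{"type":"number"},"y":{"type":"number"},"z":{"type":"number"},"ax":{"type":"number"},"ay":{"type":"number"},"az":{"type":"number"},"hand":{"type":"number"}}}},"force":{"type":"number"}},"required":["series"]}

```bash
mkdir -p pics; cat > h.py <<'E'
import numpy as np, cv2
from scipy.spatial.transform import Rotation as R
from plant import read_state, eyes, manip
def cam(n):
    s=read_state(); d=eyes.snapshot(n)
    if n=="wrist":
        w,x,y,z=s["orientation"]; T=np.eye(4); T[:3,:3]=R.from_quat([x,y,z,w]).as_matrix(); T[:3,3]=s["eef_pos"]
        d["T"]=T@d["mount"]
    else:
        M=np.eye(4); M[:3,:3]=cv2.Rodrigues(np.array(d["rvec"],float))[0]; M[:3,3]=np.ravel(d["tvec"]); d["T"]=np.linalg.inv(M)
    return d
def cloud(d):
    K=d["camera_matrix"]; Z=d["depth"].astype(float); v,u=np.indices(Z.shape)
    P=np.stack([(u-K[0,2])/K[0,0]*Z,(v-K[1,2])/K[1,1]*Z,Z],-1)
    P=P@d["T"][:3,:3].T+d["T"][:3,3]; P[Z==0]=np.nan; return P
E
python3 - <<'E'
from h import *
print(read_state()); print(manip.finger_overhang)
o=[]
for n in("scene","side","wrist"):
    d=cam(n); np.save(f"pics/{n}0.npy",d,allow_pickle=True); o.append(d["image"][:,:,::-1]); print(n,d["T"].round(2).tolist(),d["camera_matrix"].tolist())
for n,i in zip(("scene","side"),o): cv2.imwrite(f"pics/{n}0.png",cv2.resize(i,(800,600)))
cv2.imwrite("pics/wrist0.png",o[2])
E
```

```text
{'clock': 0.0, 'joints': array([1.27000820e+00, 8.74735256e-02, 1.75151634e-01, 1.65984133e+00,
       2.37476503e-05, 1.57078305e+00]), 'qd': array([-7.73685093e-05, -3.19278584e-04,  7.98081557e-04,  1.92665803e-05,
        7.56883449e-04, -1.73961192e-03]), 'joint_torque': array([-8.78273931e-04, -5.20383525e+01,  4.64808226e+01,  1.61373796e-02,
       -2.26030795e-05,  1.75289586e-05]), 'eef_pos': array([162.94676006, 525.30474653, 403.98451628]), 'orientation': array([-1.14143642e-04,  1.49821169e-01,  9.88712875e-01, -6.73952821e-04]), 'ft_force': array([-0.4675925, -1.5996256,  0.0837798]), 'ft_torque': array([-0.00267004, -0.00068138,  0.02087273]), 'gripper_force': 0.0, 'finger_gap': 1.003569314349595}
173.4
scene [[0.77, -0.4, 0.49, 103.28], [-0.63, -0.46, 0.62, -332.07], [-0.02, -0.79, -0.61, 619.45], [0.0, 0.0, 0.0, 1.0]] [[434.5598311126096, 0.0, 254.9400757449804], [0.0, 434.5598311126096, 191.64079832559332], [0.0, 0.0, 1.0]]
side [[-0.89, -0.22, 0.39, 128.18], [-0.45, 0.44, -0.78, 1076.08], [-0.01, -0.87, -0.49, 605.54], [0.0, 0.0, 0.0, 1.0]] [[448.11215781649486, 0.0, 247.76211118023394], [0.0, 448.11215781649486, 199.06706713603003], [0.0, 0.0, 1.0]]
wrist [[0.3, 0.91, 0.29, 89.53], [0.96, -0.28, -0.09, 546.09], [-0.0, 0.3, -0.95, 373.52], [0.0, 0.0, 0.0, 1.0]] [[265.6396927053995, 0.0, 256.7331341160695], [0.0, 265.6396927053995, 195.47466655330035], [0.0, 0.0, 1.0]]
```

View pics/scene0.png

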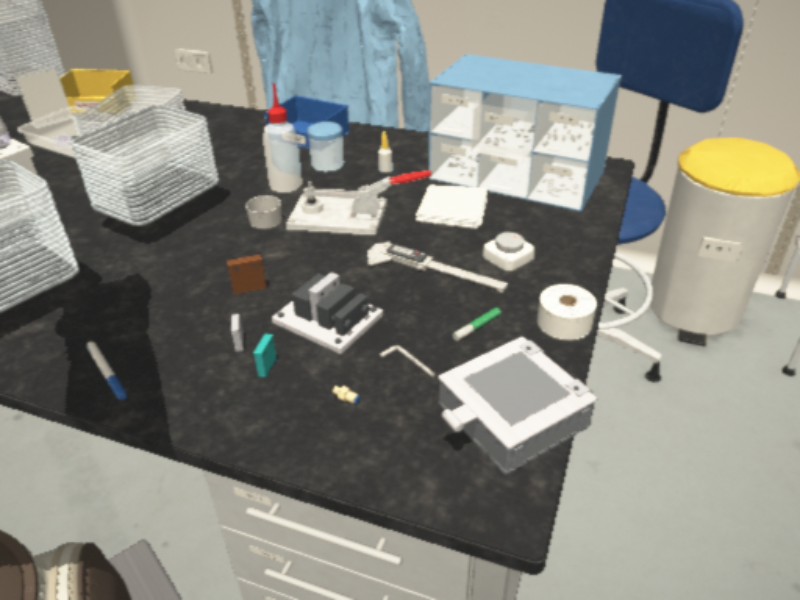

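View pics/side0.png

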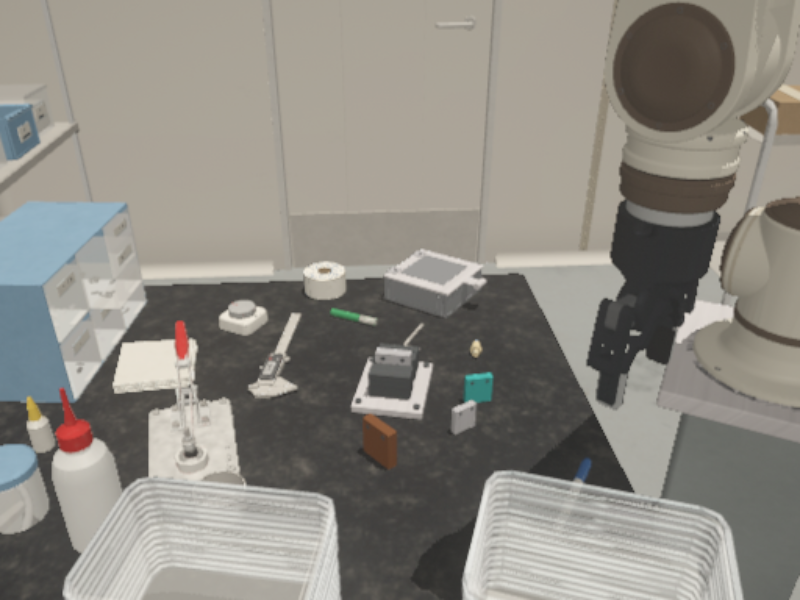

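The scene view shows the case with its grip at (460,418) and the fixture with a bright plate at (325,295). The side view has the plate at (398,360) and the grip at (480,283).

Things that could be taken for the spacer, by scene pixel:
- bright plate in the fixture gap (325,295)
- small grey loose plate (237,332)
- turquoise plate (264,355)
- brown plate (247,273)

I choose the plate in the fixture: it is steel-coloured and the larger of the two grey ones. I'll check this in a crop.

```bash
python3 - <<'E'
from h import *
D={n:np.load(f"pics/{n}0.npy",allow_pickle=True).item() for n in("scene","side")}
def rep(t,Q):
    r=cv2.minAreaRect(Q[:,:2].astype(np.float32)); print(t,len(Q),"c",np.round(r[0],1),"sz",np.round(r[1],1),"ang",round(r[2],1),"zmed",np.median(Q[:,2]).round(1)); return cv2.boxPoints(r).round().tolist()
for n,d in D.items():
    P=cloud(d); f=lambda px:P[int(px[1]*.64),int(px[0]*.64)].round(1)
    pts={"scene":dict(case=(515,395),grip=(458,418),fix=(325,285),jaw=(345,300),bench=(400,500),grey=(237,325),roll=(566,300),key=(410,358),fit=(345,394),plug=(480,322)),"side":dict(case=(440,270),grip=(479,283),fix=(398,352),jaw=(398,372))}[n]
    for k,p in pts.items(): print(n,k,f(p))
    c=f(pts["case"]); Q=P.reshape(-1,3); Q=Q[~np.isnan(Q[:,0])]
    m=(np.hypot(*(Q[:,:2]-c[:2]).T)<130)&(abs(Q[:,2]-46)<8); print(rep("case+grip",Q[m]))
    c=f(pts["fix"]); r=np.hypot(*(Q[:,:2]-c[:2]).T)
    print(rep("spacer",Q[(r<60)&(Q[:,2]>60)&(Q[:,2]<75)])); print(rep("sp top",Q[(r<60)&(Q[:,2]>64.5)&(Q[:,2]<75)]));print(rep("jaws",Q[(r<60)&(abs(Q[:,2]-51)<3)])); print(rep("base",Q[(r<110)&(abs(Q[:,2]-12)<3)]))
a=cv2.resize(D["scene"]["image"][150:300,165:395],None,fx=3.4,fy=3.4,interpolation=cv2.INTER_CUBIC)[:,:,::-1]
cv2.imwrite("pics/crop.png",a)
E
```

```text
scene case [551.   19.7  50.7]
scene grip [478.2  37.   48.2]
scene fix [495.4 322.   66.6]
scene jaw [511.8 303.5  41.9]
scene bench [379.4  20.6   1.6]
scene grey [372.4 359.3  37.1]
scene roll [758.4 111.8  29.2]
scene key [532.4 186.4   2. ]
scene fit [419.4 178.2  15. ]
scene plug [649.6 172.   10.2]
case+grip 4248 c [548.8  30.1] sz [133.8 169.5] ang 83.5 zmed 49.7
[[457.0, -27.0], [625.0, -46.0], [641.0, 87.0], [472.0, 106.0]]
spacer 138 c [495.4 328.4] sz [51.3 16.3] ang 16.2 zmed 66.9
[[468.0, 329.0], [473.0, 313.0], [522.0, 328.0], [518.0, 343.0]]
sp top 101 c [495.8 328.5] sz [50.5 16.2] ang 16.8 zmed 67.3
[[469.0, 329.0], [474.0, 314.0], [522.0, 328.0], [518.0, 344.0]]
jaws 366 c [497.5 321.2] sz [60.8 90.3] ang 17.4 zmed 51.4
[[455.0, 355.0], [482.0, 269.0], [540.0, 287.0], [513.0, 373.0]]
base 599 c [484.4 309.4] sz [118.2 154. ] ang 58.9 zmed 12.4
[[388.0, 299.0], [520.0, 219.0], [581.0, 320.0], [449.0, 400.0]]
side case [557.8  22.3  47.7]
side grip [473.5  49.4  50.8]
side fix [492.8 329.1  67.3]
side jaw [481.2 353.   50.9]
case+grip 1226 c [552.5  34.1] sz [137.2 170.2] ang 83.1 zmed 48.3
[[460.0, -24.0], [629.0, -44.0], [645.0, 92.0], [476.0, 112.0]]
spacer 131 c [498.3 331.9] sz [49.4 16.1] ang 16.1 zmed 66.0
[[472.0, 333.0], [477.0, 317.0], [524.0, 331.0], [520.0, 347.0]]
sp top 93 c [498.3 331.9] sz [49.4 16.1] ang 16.1 zmed 66.5
[[472.0, 333.0], [477.0, 317.0], [524.0, 331.0], [520.0, 347.0]]
jaws 284 c [499.7 328.6] sz [59.3 86.1] ang 16.7 zmed 50.7
[[459.0, 361.0], [484.0, 279.0], [540.0, 296.0], [516.0, 378.0]]
base 728 c [468.  323.6] sz [163.2 125.3] ang 17.0 zmed 11.6
[[372.0, 360.0], [408.0, 240.0], [564.0, 288.0], [528.0, 407.0]]
```

View pics/crop.png

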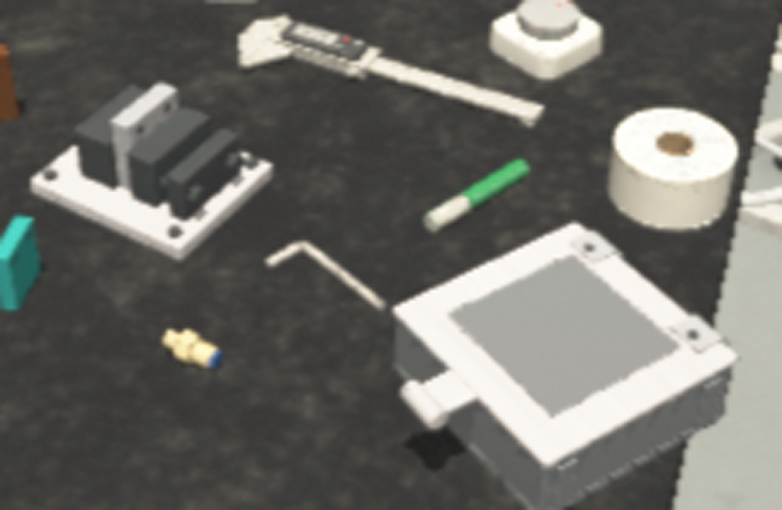

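The crop confirms it: the bright plate with dark spots stands in the fixture gap (crop 145,125). It is the larger grey one, and the other grey plate lies loose. Next I move above the lid grip and measure there with the wrist camera.

Request:
send_rows --series '[{"x": -0.03,"y": -0.025,"z": 0.004,"az": -1,"hand": 0.06},{"x": -0.06,"y": -0.05,"z": 0.008,"az": -2,"hand": 0.06},{"x": -0.09,"y": -0.075,"z": 0.012,"az": -3,"hand": 0.06},{"x": -0.12,"y": -0.1,"z": 0.016,"az": -4,"hand": 0.06},{"x": -0.15,"y": -0.125,"z": 0.02,"az": -5,"hand": 0.06},{"x": -0.18,"y": -0.15,"z": 0.024,"az": -6,"hand": 0.06},{"x": -0.21,"y": -0.175,"z": 0.03,"az": -7,"hand": 0.06},{"x": -0.24,"y": -0.2,"z": 0.035,"az": -8,"hand": 0.06},{"x": -0.27,"y": -0.225,"z": 0.04,"az": -9,"hand": 0.06},{"x": -0.3,"y": -0.25,"z": 0.045,"az": -10,"hand": 0.06},{"x": -0.33,"y": -0.275,"z": 0.05,"az": -10.6,"hand": 0.06},{"x": -0.36,"y": -0.3,"z": 0.055,"az": -10.6,"hand": 0.06},{"x": -0.39,"y": -0.325,"z": 0.06,"az": -10.6,"hand": 0.06},{"x": -0.415,"y": -0.35,"z": 0.064,"az": -10.6,"hand": 0.06},{"x": -0.43,"y": -0.363,"z": 0.064,"az": -10.6,"hand": 0.06},{"x": -0.44,"y": -0.37,"z": 0.064,"az": -10.6,"hand": 0.06},{"x": -0.44,"y": -0.37,"z": 0.064,"az": -10.6,"hand": 0.06},{"x": -0.44,"y": -0.37,"z": 0.064,"az": -10.6,"hand": 0.06}]'

```text
schema error: expected keys x, y, z, ax, ay, az, hand
```

```bash
cat >> h.py <<'E'
def tool():
    s=read_state(); w,x,y,z=s["orientation"]; A=R.from_quat([x,y,z,w]).as_matrix(); return s,A,np.array(s["eef_pos"])
def rel(gp,yawdeg,adv=155):
    "tool shift (m) and az (deg) to bring grasp point to gp, tool y at yawdeg"
    s,A,p=tool(); t=np.array(gp,float)+[0,0,adv]; yaw=np.degrees(np.arctan2(A[1,1],A[0,1]))
    print("shift m",(A.T@(t-p)/1000).round(4),"az",round(yaw-yawdeg,2),"tilt z",A[:,2].round(4))
E
python3 - <<'E'
from h import *
d=cam("wrist"); np.save("pics/w1.npy",d,allow_pickle=True); cv2.imwrite("pics/w1.png",d["image"][:,:,::-1])
P=cloud(d); Q=P.reshape(-1,3); Q=Q[~np.isnan(Q[:,0])]
m=(np.hypot(*(Q[:,:2]-[550,32]).T)<130)&(abs(Q[:,2]-46)<10); L=Q[m]
th=np.radians(-6.65); a=np.array([np.cos(th),np.sin(th)]); b=np.array([-a[1],a[0]])
r=cv2.minAreaRect(L[:,:2].astype(np.float32)); print(r, np.median(L[:,2]), tool()[2])
u=L[:,:2]@a; v=L[:,:2]@b; print("u range",u.min(),u.max())
for lo in range(int(u.min()),int(u.min())+48,4):
    k=(u>=lo)&(u<lo+4)
    if k.any(): print(lo,k.sum(),"v",v[k].min().round(1),v[k].max().round(1),"z",np.median(L[k,2]).round(1),L[k,2].max().round(1))
E
```

```text
((0.0, 0.0), (0.0, 0.0), 0.0) nan [162.97160907 525.30181989 404.24916059]
  return _methods._mean(a, axis=axis, dtype=dtype,
  ret = ret.dtype.type(ret / rcount)
Traceback (most recent call last):
ValueError: zero-size array to reduction operation minimum which has no identity
```

View pics/w1.png

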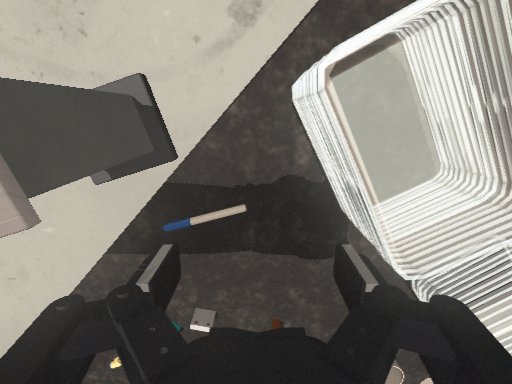

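The move was refused because every row needs all the keys, so this picture is still from the start pose. It shows the fingers at (165,270) and (355,270), with a basket to the right. I'll resend with full rows.

Request:
send_rows --series '[{"x": -0.06,"y": -0.05,"z": 0.008,"ax": 0,"ay": 0,"az": -2,"hand": 0.06},{"x": -0.09,"y": -0.075,"z": 0.012,"ax": 0,"ay": 0,"az": -3,"hand": 0.06},{"x": -0.12,"y": -0.1,"z": 0.016,"ax": 0,"ay": 0,"az": -4,"hand": 0.06},{"x": -0.15,"y": -0.125,"z": 0.02,"ax": 0,"ay": 0,"az": -5,"hand": 0.06},{"x": -0.18,"y": -0.15,"z": 0.024,"ax": 0,"ay": 0,"az": -6,"hand": 0.06},{"x": -0.21,"y": -0.175,"z": 0.03,"ax": 0,"ay": 0,"az": -7,"hand": 0.06},{"x": -0.24,"y": -0.2,"z": 0.035,"ax": 0,"ay": 0,"az": -8,"hand": 0.06},{"x": -0.27,"y": -0.225,"z": 0.04,"ax": 0,"ay": 0,"az": -9,"hand": 0.06},{"x": -0.3,"y": -0.25,"z": 0.045,"ax": 0,"ay": 0,"az": -10,"hand": 0.06},{"x": -0.33,"y": -0.275,"z": 0.05,"ax": 0,"ay": 0,"az": -10.6,"hand": 0.06},{"x": -0.36,"y": -0.3,"z": 0.055,"ax": 0,"ay": 0,"az": -10.6,"hand": 0.06},{"x": -0.39,"y": -0.325,"z": 0.06,"ax": 0,"ay": 0,"az": -10.6,"hand": 0.06},{"x": -0.415,"y": -0.35,"z": 0.064,"ax": 0,"ay": 0,"az": -10.6,"hand": 0.06},{"x": -0.43,"y": -0.363,"z": 0.064,"ax": 0,"ay": 0,"az": -10.6,"hand": 0.06},{"x": -0.44,"y": -0.37,"z": 0.064,"ax": 0,"ay": 0,"az": -10.6,"hand": 0.06},{"x": -0.44,"y": -0.37,"z": 0.064,"ax": 0,"ay": 0,"az": -10.6,"hand": 0.06},{"x": -0.44,"y": -0.37,"z": 0.064,"ax": 0,"ay": 0,"az": -10.6,"hand": 0.06}]'

```text
clock: 1.62
eef_pos: [473.6, 41.6, 340.6]
orientation: [-0.0, 0.058, 0.998, 0.0]
ft_force: [-0.8, -0.8, 0.0]
finger_gap: 0.702
gripper_force: 0.0
```

```bash
cat > lid.py <<'E'
from h import *
d=cam("wrist"); np.save("pics/w1.npy",d,allow_pickle=True); cv2.imwrite("pics/w2.png",d["image"][:,:,::-1])
P=cloud(d); Q=P.reshape(-1,3); Q=Q[~np.isnan(Q[:,0])]
m=(np.hypot(*(Q[:,:2]-[550,32]).T)<130)&(abs(Q[:,2]-46)<10); L=Q[m]
th=np.radians(-6.65); a=np.array([np.cos(th),np.sin(th)]); b=np.array([-a[1],a[0]])
r=cv2.minAreaRect(L[:,:2].astype(np.float32)); print(r, np.median(L[:,2]), tool()[2])
u=L[:,:2]@a; v=L[:,:2]@b; print("u range",u.min(),u.max())
for lo in range(int(u.min()),int(u.min())+48,4):
    k=(u>=lo)&(u<lo+4)
    if k.any(): print(lo,k.sum(),"v",v[k].min().round(1),v[k].max().round(1),"z",np.median(L[k,2]).round(1),L[k,2].max().round(1))
rel([473,41,46],83.35)
E
python3 lid.py
```

```text
((551.1095581054688, 28.46286392211914), (131.98260498046875, 169.52529907226562), 82.86164855957031) 49.554022829058766 [473.29288941  42.2154869  340.74574524]
u range 459.33214570414134 629.1296977179198
459 121 v 80.0 105.4 z 50.2 52.7
463 95 v 80.0 105.4 z 51.9 53.4
467 65 v 79.9 104.4 z 51.2 52.3
471 81 v 81.8 102.5 z 48.2 49.5
475 77 v 81.7 102.5 z 48.3 50.1
479 71 v 81.7 102.6 z 48.1 49.6
483 80 v 81.6 102.6 z 48.3 49.7
487 112 v 28.4 112.3 z 47.7 49.8
491 730 v 26.6 157.9 z 48.2 51.1
495 446 v 27.3 157.9 z 49.2 50.8
499 412 v 27.0 157.2 z 49.2 51.2
503 427 v 26.6 157.5 z 49.3 51.5
shift m [ 1.000e-04 -1.300e-03  1.397e-01] az 0.03 tilt z [-4.e-04  3.e-04 -1.e+00]
```

View pics/w2.png

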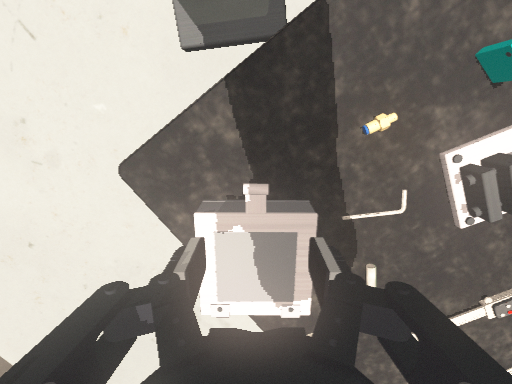

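The wrist view shows the grip bar at (256,190), the lid at (256,260), and the fingers straddling it at (188,258) and (325,258). The wrist camera puts the grip at about (472.6, 38–40, 46). I'll go halfway down and compare the bar with the finger midpoint.

Request:
send_rows --series '[{"x": 0,"y": -0.0025,"z": 0.02,"ax": 0,"ay": 0,"az": 0.2,"hand": 0.06},{"x": 0,"y": -0.0025,"z": 0.045,"ax": 0,"ay": 0,"az": 0.2,"hand": 0.06},{"x": 0,"y": -0.0025,"z": 0.07,"ax": 0,"ay": 0,"az": 0.2,"hand": 0.06},{"x": 0,"y": -0.0025,"z": 0.085,"ax": 0,"ay": 0,"az": 0.2,"hand": 0.06},{"x": 0,"y": -0.0025,"z": 0.09,"ax": 0,"ay": 0,"az": 0.2,"hand": 0.06},{"x": 0,"y": -0.0025,"z": 0.09,"ax": 0,"ay": 0,"az": 0.2,"hand": 0.06}]'

```text
clock: 2.17
eef_pos: [472.5, 40.2, 249.9]
orientation: [-0.001, 0.059, 0.998, -0.0]
ft_force: [-0.4, 0.2, 0.4]
finger_gap: 0.703
gripper_force: 0.0
```

```bash
python3 - <<'E'
from h import *
d=cam("wrist"); s,A,p=tool(); P=cloud(d); print(d["mount"].round(3).tolist(),p)
T=(P-p)@A  # tool coords
f=T[...,2]; k=(T[...,2]>145)&(T[...,2]<176)&(abs(T[...,0])<15)
y=T[...,1][k]; print("fingers y inner",y[y<0].max(),y[y>0].min(), "tip z",T[...,2][k].max())
g=(abs(P[...,2]-47)<8)&(np.hypot(P[...,0]-550,P[...,1]-31)<130)
x=T[...,0];yy=T[...,1]
xm=np.nanmax(x[g]); b=g&(x>xm-12); print("bar: xmax",xm,"y",yy[b].min(),yy[b].max(),"z",np.median(P[...,2][b]))
t=g&(x<xm-16)&(x>xm-28); print("tongue y",yy[t].min(),yy[t].max())
cv2.imwrite("pics/w3.png",d["image"][:,:,::-1])
E
```

```text
[[-0.0, -0.953, -0.303, 76.654], [1.0, -0.0, -0.001, -2.077], [0.001, -0.303, 0.953, 30.52], [0.0, 0.0, 0.0, 1.0]] [472.95850104  40.03226189 251.13447109]
fingers y inner -31.893171539774688 27.348994106832794 tip z 169.86960113129018
bar: xmax 6.542236398951897 y -14.639490338995316 10.777263665055763 z 50.9708635721321
tongue y -12.955927821069126 8.944168465054343
```

View pics/w3.png

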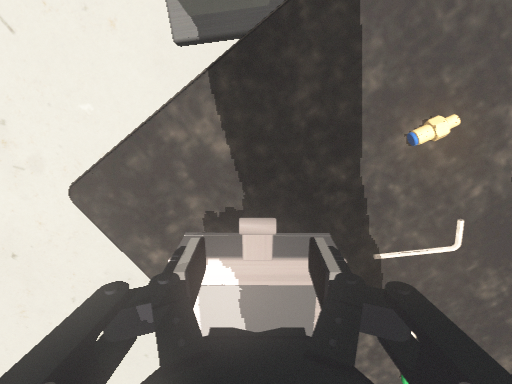

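The wrist image shows the bar at (258,226), centred between the fingers at (190,262) and (325,262). In tool y the offset is about 0.3 mm, and the camera's own bias there is about -2.2 mm. Next I go down and pinch.

Request:
send_rows --series '[{"x": 0.0005,"y": 0,"z": 0.02,"ax": 0,"ay": 0,"az": 0,"hand": 0.05},{"x": 0.0005,"y": 0,"z": 0.035,"ax": 0,"ay": 0,"az": 0,"hand": 0.05},{"x": 0.0005,"y": 0,"z": 0.045,"ax": 0,"ay": 0,"az": 0,"hand": 0.05},{"x": 0.0005,"y": 0,"z": 0.0495,"ax": 0,"ay": 0,"az": 0,"hand": 0.05},{"x": 0.0005,"y": 0,"z": 0.0495,"ax": 0,"ay": 0,"az": 0,"hand": 0.04},{"x": 0.0005,"y": 0,"z": 0.0495,"ax": 0,"ay": 0,"az": 0,"hand": 0.015},{"x": 0.0005,"y": 0,"z": 0.0495,"ax": 0,"ay": 0,"az": 0,"hand": 0.015},{"x": 0.0005,"y": 0,"z": 0.0495,"ax": 0,"ay": 0,"az": 0,"hand": 0.015},{"x": 0.0005,"y": 0,"z": 0.0495,"ax": 0,"ay": 0,"az": 0,"hand": 0.015},{"x": 0.0005,"y": 0,"z": 0.0495,"ax": 0,"ay": 0,"az": 0,"hand": 0.015}]' --force 40

```text
clock: 3.05
eef_pos: [473.1, 39.8, 202.5]
orientation: [0.001, 0.059, 0.998, 0.001]
ft_force: [-0.8, 6.8, 1.1]
finger_gap: 0.288
gripper_force: 39.3
```

```bash
python3 - <<'E'
import numpy as np
r=160;a0=np.arctan2(3,160)
for q in np.arange(0,1.96,.1):
    # tool x = -case x ; tool z = -world z
    print(round(q,2),"x",round(-(r*np.cos(a0)-r*np.cos(a0+q))/1000,4),"z",round(-(r*np.sin(a0+q)-r*np.sin(a0))/1000,4))
E
```

```text
0.0 x -0.0 z -0.0
0.1 x -0.0011 z -0.016
0.2 x -0.0038 z -0.0317
0.3 x -0.008 z -0.0471
0.4 x -0.0138 z -0.0621
0.5 x -0.021 z -0.0763
0.6 x -0.0296 z -0.0898
0.7 x -0.0396 z -0.1024
0.8 x -0.0507 z -0.1138
0.9 x -0.0629 z -0.1242
1.0 x -0.0761 z -0.1332
1.1 x -0.0901 z -0.1409
1.2 x -0.1048 z -0.1472
1.3 x -0.1201 z -0.1519
1.4 x -0.1357 z -0.1552
1.5 x -0.1516 z -0.1568
1.6 x -0.1676 z -0.1568
1.7 x -0.1836 z -0.1553
1.8 x -0.1992 z -0.1521
1.9 x -0.2145 z -0.1474
```

Gripped: the opening is about 25 mm, which matches the 26 mm bar. I now swing the first half along the arc.

Request:
send_rows --series '[{"x": -0.0005,"y": 0,"z": -0.008,"ax": 0,"ay": 0,"az": 0,"hand": 0.015},{"x": -0.0011,"y": 0,"z": -0.016,"ax": 0,"ay": 0,"az": 0,"hand": 0.015},{"x": -0.0038,"y": 0,"z": -0.0317,"ax": 0,"ay": 0,"az": 0,"hand": 0.015},{"x": -0.008,"y": 0,"z": -0.0471,"ax": 0,"ay": 0,"az": 0,"hand": 0.015},{"x": -0.0138,"y": 0,"z": -0.0621,"ax": 0,"ay": 0,"az": 0,"hand": 0.015},{"x": -0.021,"y": 0,"z": -0.0763,"ax": 0,"ay": 0,"az": 0,"hand": 0.015},{"x": -0.0296,"y": 0,"z": -0.0898,"ax": 0,"ay": 0,"az": 0,"hand": 0.015},{"x": -0.0396,"y": 0,"z": -0.1024,"ax": 0,"ay": 0,"az": 0,"hand": 0.015},{"x": -0.0507,"y": 0,"z": -0.1138,"ax": 0,"ay": 0,"az": 0,"hand": 0.015},{"x": -0.0629,"y": 0,"z": -0.1242,"ax": 0,"ay": 0,"az": 0,"hand": 0.015},{"x": -0.0761,"y": 0,"z": -0.1332,"ax": 0,"ay": 0,"az": 0,"hand": 0.015},{"x": -0.0761,"y": 0,"z": -0.1332,"ax": 0,"ay": 0,"az": 0,"hand": 0.015}]'

```text
clock: 4.05
eef_pos: [550.0, 30.5, 336.8]
orientation: [0.001, 0.059, 0.998, 0.001]
ft_force: [-2.4, 5.7, 2.6]
finger_gap: 0.287
gripper_force: 41.5
```

Request:
send_rows --series '[{"x": -0.014,"y": 0,"z": -0.0077,"ax": 0,"ay": 0,"az": 0,"hand": 0.015},{"x": -0.0287,"y": 0,"z": -0.014,"ax": 0,"ay": 0,"az": 0,"hand": 0.015},{"x": -0.044,"y": 0,"z": -0.0187,"ax": 0,"ay": 0,"az": 0,"hand": 0.015},{"x": -0.0596,"y": 0,"z": -0.022,"ax": 0,"ay": 0,"az": 0,"hand": 0.015},{"x": -0.0755,"y": 0,"z": -0.0236,"ax": 0,"ay": 0,"az": 0,"hand": 0.015},{"x": -0.0915,"y": 0,"z": -0.0236,"ax": 0,"ay": 0,"az": 0,"hand": 0.015},{"x": -0.1075,"y": 0,"z": -0.0221,"ax": 0,"ay": 0,"az": 0,"hand": 0.015},{"x": -0.1231,"y": 0,"z": -0.0189,"ax": 0,"ay": 0,"az": 0,"hand": 0.015},{"x": -0.134,"y": 0,"z": -0.0158,"ax": 0,"ay": 0,"az": 0,"hand": 0.015},{"x": -0.134,"y": 0,"z": -0.0158,"ax": 0,"ay": 0,"az": 0,"hand": 0.015},{"x": -0.134,"y": 0,"z": -0.0158,"ax": 0,"ay": 0,"az": 0,"hand": 0.015}]'

```text
clock: 4.97
eef_pos: [682.0, 14.5, 351.8]
orientation: [0.001, 0.059, 0.998, 0.001]
ft_force: [0.5, 3.2, 4.6]
finger_gap: 0.288
gripper_force: 42.9
```

Request:
send_rows --series '[{"x": 0,"y": 0,"z": 0,"ax": 0,"ay": 0,"az": 0,"hand": 0.05},{"x": 0,"y": 0,"z": 0,"ax": 0,"ay": 0,"az": 0,"hand": 0.05},{"x": 0,"y": 0,"z": 0,"ax": 0,"ay": 0,"az": 0,"hand": 0.05},{"x": 0,"y": 0,"z": 0,"ax": 0,"ay": 0,"az": 0,"hand": 0.05},{"x": 0,"y": 0,"z": 0,"ax": 0,"ay": 0,"az": 0,"hand": 0.05},{"x": 0,"y": 0,"z": -0.015,"ax": 0,"ay": 0,"az": 0,"hand": 0.05},{"x": 0,"y": 0,"z": -0.03,"ax": 0,"ay": 0,"az": 0,"hand": 0.05},{"x": 0.01,"y": 0,"z": -0.045,"ax": 0,"ay": 0,"az": 0,"hand": 0.05},{"x": 0.03,"y": 0,"z": -0.05,"ax": 0,"ay": 0,"az": 0,"hand": 0.05},{"x": 0.055,"y": 0,"z": -0.05,"ax": 0,"ay": 0,"az": 0,"hand": 0.05},{"x": 0.08,"y": 0,"z": -0.05,"ax": 0,"ay": 0,"az": 0,"hand": 0.05},{"x": 0.11,"y": 0,"z": -0.05,"ax": 0,"ay": 0,"az": 0,"hand": 0.05},{"x": 0.14,"y": 0,"z": -0.05,"ax": 0,"ay": 0,"az": 0,"hand": 0.05},{"x": 0.17,"y": 0,"z": -0.05,"ax": 0,"ay": 0,"az": 0,"hand": 0.05},{"x": 0.18,"y": 0,"z": -0.05,"ax": 0,"ay": 0,"az": 0,"hand": 0.05},{"x": 0.18,"y": 0,"z": -0.05,"ax": 0,"ay": 0,"az": 0,"hand": 0.05}]'

```text
clock: 6.3
eef_pos: [500.4, 35.7, 401.7]
orientation: [0.001, 0.059, 0.998, 0.0]
ft_force: [0.0, -1.0, -0.1]
finger_gap: 0.584
gripper_force: 0.0
```

```bash
python3 - <<'E'
from h import *
d=cam("scene"); cv2.imwrite("pics/scene1.png",d["image"][:,:,::-1])
P=cloud(d); Q=P.reshape(-1,3); m=(Q[:,2]>60)&(Q[:,2]<230)&(Q[:,0]>610)&(Q[:,0]<720)&(abs(Q[:,1]-22)<60)
L=Q[m]; a=np.array([.993,-.118]); u=L[:,:2]@a
for z in range(70,220,20):
    k=abs(L[:,2]-z)<8
    if k.any(): print(z,k.sum(),np.median(u[k]).round(1))
rel([497,330,150],106.5)
E
```

```text
70 454 632.4
90 466 639.1
110 466 646.1
130 497 652.9
150 505 659.8
170 356 665.9
190 115 673.1
shift m [0.0399 0.2917 0.0963] az -23.31 tilt z [ 2.3e-03  1.0e-04 -1.0e+00]
```

View pics/scene1.png

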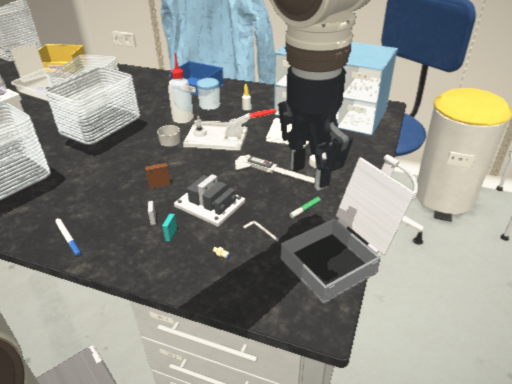

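The lid leans back open at (375,205). Its slope of 0.34 gives 1.9 rad, so it is on its stop. The spacer is undisturbed at (208,190). Next I move over it.

Request:
send_rows --series '[{"x": 0.004,"y": 0.03,"z": 0,"ax": 0,"ay": 0,"az": -3,"hand": 0.045},{"x": 0.008,"y": 0.06,"z": 0,"ax": 0,"ay": 0,"az": -6,"hand": 0.045},{"x": 0.012,"y": 0.09,"z": 0,"ax": 0,"ay": 0,"az": -9,"hand": 0.045},{"x": 0.016,"y": 0.12,"z": 0.01,"ax": 0,"ay": 0,"az": -12,"hand": 0.045},{"x": 0.02,"y": 0.15,"z": 0.025,"ax": 0,"ay": 0,"az": -15,"hand": 0.045},{"x": 0.024,"y": 0.18,"z": 0.04,"ax": 0,"ay": 0,"az": -18,"hand": 0.045},{"x": 0.028,"y": 0.21,"z": 0.055,"ax": 0,"ay": 0,"az": -21,"hand": 0.045},{"x": 0.032,"y": 0.24,"z": 0.07,"ax": 0,"ay": 0,"az": -23.3,"hand": 0.045},{"x": 0.036,"y": 0.265,"z": 0.085,"ax": 0,"ay": 0,"az": -23.3,"hand": 0.045},{"x": 0.04,"y": 0.283,"z": 0.096,"ax": 0,"ay": 0,"az": -23.3,"hand": 0.045},{"x": 0.04,"y": 0.292,"z": 0.096,"ax": 0,"ay": 0,"az": -23.3,"hand": 0.045},{"x": 0.04,"y": 0.292,"z": 0.096,"ax": 0,"ay": 0,"az": -23.3,"hand": 0.045},{"x": 0.04,"y": 0.292,"z": 0.096,"ax": 0,"ay": 0,"az": -23.3,"hand": 0.045}]'

```text
clock: 7.43
eef_pos: [498.4, 330.2, 304.5]
orientation: [0.0, -0.143, 0.99, -0.0]
ft_force: [0.2, -0.8, 0.8]
finger_gap: 0.525
gripper_force: 0.0
```

```bash
python3 - <<'E'
from h import *
d=cam("wrist"); s,A,p=tool(); P=cloud(d); T=(P-p)@A; print(p)
k=(T[...,2]>145)&(T[...,2]<176)&(abs(T[...,0])<15)
y=T[...,1][k]; print("fingers y inner",y[y<0].max(),y[y>0].min(),"tip z",T[...,2][k].max())
m=(P[...,2]>62)&(P[...,2]<76)&(np.hypot(P[...,0]-497,P[...,1]-330)<45)
print(m.sum(),cv2.minAreaRect(T[m][:,:2].astype(np.float32)),"z",np.median(P[m][:,2]))
j=(abs(P[...,2]-51)<4)&(np.hypot(P[...,0]-497,P[...,1]-330)<70); print("jaws",cv2.minAreaRect(T[j][:,:2].astype(np.float32)),np.median(P[j][:,2]))
cv2.imwrite("pics/w4.png",d["image"][:,:,::-1])
E
```

```text
[498.3952772  329.66256828 304.96166343]
fingers y inner -24.26631987158225 20.178274494137973 tip z 171.81104538235311
961 ((1.8053512573242188, -2.491097927093506), (50.324005126953125, 13.528667449951172), 0.3933746814727783) z 67.18123637027853
jaws ((1.960042953491211, -9.489288330078125), (87.78211212158203, 60.23967742919922), 89.48641204833984) 51.14842241335418
```

View pics/w4.png

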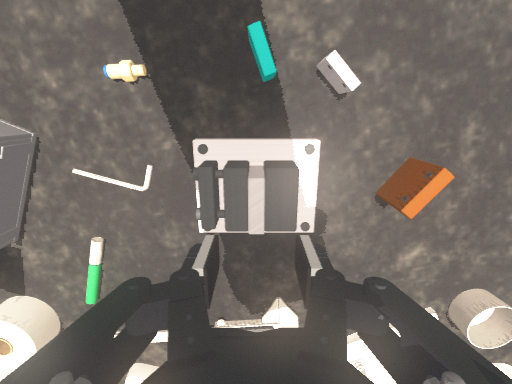

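The wrist view shows the spacer's top edge at (257,197) between the dark jaws. It is 0.45 mm off the finger centre in y and 1.8 mm in x, and nearly parallel. Its top is at 67.2 mm and the jaws at 51.1 mm. Next I go down with the fingertips about 2.5 mm above the jaws and close.

Request:
send_rows --series '[{"x": 0.002,"y": -0.0005,"z": 0.02,"ax": 0,"ay": 0,"az": 0.4,"hand": 0.035},{"x": 0.002,"y": -0.0005,"z": 0.04,"ax": 0,"ay": 0,"az": 0.4,"hand": 0.035},{"x": 0.002,"y": -0.0005,"z": 0.058,"ax": 0,"ay": 0,"az": 0.4,"hand": 0.035},{"x": 0.002,"y": -0.0005,"z": 0.07,"ax": 0,"ay": 0,"az": 0.4,"hand": 0.035},{"x": 0.002,"y": -0.0005,"z": 0.076,"ax": 0,"ay": 0,"az": 0.4,"hand": 0.035},{"x": 0.002,"y": -0.0005,"z": 0.078,"ax": 0,"ay": 0,"az": 0.4,"hand": 0.035},{"x": 0.002,"y": -0.0005,"z": 0.078,"ax": 0,"ay": 0,"az": 0.4,"hand": 0.025},{"x": 0.002,"y": -0.0005,"z": 0.078,"ax": 0,"ay": 0,"az": 0.4,"hand": 0.005},{"x": 0.002,"y": -0.0005,"z": 0.078,"ax": 0,"ay": 0,"az": 0.4,"hand": 0.005},{"x": 0.002,"y": -0.0005,"z": 0.078,"ax": 0,"ay": 0,"az": 0.4,"hand": 0.005},{"x": 0.002,"y": -0.0005,"z": 0.078,"ax": 0,"ay": 0,"az": 0.4,"hand": 0.005},{"x": 0.002,"y": -0.0005,"z": 0.078,"ax": 0,"ay": 0,"az": 0.4,"hand": 0.005}]' --force 90

```text
clock: 8.48
eef_pos: [496.3, 329.0, 227.8]
orientation: [0.001, -0.14, 0.99, -0.0]
ft_force: [0.9, -4.5, 5.9]
finger_gap: 0.139
gripper_force: 89.7
```

Request:
send_rows --series '[{"x": 0,"y": 0,"z": -0.002,"ax": 0,"ay": 0,"az": 0,"hand": 0.005},{"x": 0,"y": 0,"z": -0.005,"ax": 0,"ay": 0,"az": 0,"hand": 0.005},{"x": 0,"y": 0,"z": -0.009,"ax": 0,"ay": 0,"az": 0,"hand": 0.005},{"x": 0,"y": 0,"z": -0.014,"ax": 0,"ay": 0,"az": 0,"hand": 0.005},{"x": 0,"y": 0,"z": -0.019,"ax": 0,"ay": 0,"az": 0,"hand": 0.005},{"x": 0,"y": 0,"z": -0.024,"ax": 0,"ay": 0,"az": 0,"hand": 0.005},{"x": 0,"y": 0,"z": -0.029,"ax": 0,"ay": 0,"az": 0,"hand": 0.005},{"x": 0,"y": 0,"z": -0.034,"ax": 0,"ay": 0,"az": 0,"hand": 0.005},{"x": 0,"y": 0,"z": -0.039,"ax": 0,"ay": 0,"az": 0,"hand": 0.005},{"x": 0,"y": 0,"z": -0.044,"ax": 0,"ay": 0,"az": 0,"hand": 0.005},{"x": 0,"y": 0,"z": -0.05,"ax": 0,"ay": 0,"az": 0,"hand": 0.005},{"x": 0,"y": 0,"z": -0.058,"ax": 0,"ay": 0,"az": 0,"hand": 0.005},{"x": 0,"y": 0,"z": -0.068,"ax": 0,"ay": 0,"az": 0,"hand": 0.005},{"x": 0,"y": 0,"z": -0.078,"ax": 0,"ay": 0,"az": 0,"hand": 0.005},{"x": 0,"y": 0,"z": -0.088,"ax": 0,"ay": 0,"az": 0,"hand": 0.005},{"x": 0,"y": 0,"z": -0.09,"ax": 0,"ay": 0,"az": 0,"hand": 0.005},{"x": 0,"y": 0,"z": -0.09,"ax": 0,"ay": 0,"az": 0,"hand": 0.005}]'

```text
clock: 9.9
eef_pos: [496.1, 329.3, 317.6]
orientation: [0.001, -0.14, 0.99, 0.001]
ft_force: [0.1, 0.0, -2.6]
finger_gap: 0.135
gripper_force: 89.3
```

```bash
python3 - <<'E'
from h import *
s,A,p=tool(); print(p, s["finger_gap"],s["ft_force"])
# held spacer pose from side & scene
for n in("scene","side"):
    d=cam(n); P=cloud(d)
    T=(P-p)@A; m=(abs(T[...,0])<45)&(abs(T[...,1])<13)&(T[...,2]>178)&(T[...,2]<235)
    Q=T[m]; print(n,m.sum(),"tool x",Q[:,0].min(),Q[:,0].max(),"z max",np.percentile(Q[:,2],[90,98,100]))
    for lo in range(-30,30,10):
        k=(Q[:,0]>lo)&(Q[:,0]<lo+10)
        if k.sum()>3: print("  x",lo,"lowest z",np.percentile(Q[k,2],97).round(1))
    # case interior: measure rim / walls
    c=(P[...,2]>36)&(P[...,2]<47)&(np.hypot(P[...,0]-560,P[...,1]-31)<105); print("rim",cv2.minAreaRect(P[c][:,:2].astype(np.float32)))
    f=(abs(P[...,2]-5)<4)&(np.hypot(P[...,0]-562,P[...,1]-31)<60); print("floor",f.sum(),np.median(P[f],0) if f.any() else 0)
    cv2.imwrite(f"pics/{n}2.png",d["image"][:,:,::-1])
rel([552,32,155],83.15)
E
```

```text
[496.14205062 329.34991645 317.59499455] 0.13471815805781615 [ 0.11649464  0.01774315 -2.61780806]
scene 304 tool x -24.75303315234846 28.177309288184812 z max [210.68953235 213.85723317 215.27695474]
  x -30 lowest z 212.9
  x -20 lowest z 213.8
  x -10 lowest z 213.8
  x 0 lowest z 212.8
  x 10 lowest z 212.9
  x 20 lowest z 213.4
rim ((566.0825805664062, 27.489585876464844), (133.2311553955078, 139.862060546875), 83.27694702148438)
floor 1725 [568.89473588  33.72153966   6.09735928]
side 370 tool x -26.154124140386383 22.796815938542725 z max [212.49501042 216.16757991 218.74549088]
  x -30 lowest z 215.4
  x -20 lowest z 214.5
  x -10 lowest z 215.9
  x 0 lowest z 215.3
  x 10 lowest z 215.3
  x 20 lowest z 215.8
rim ((570.0437622070312, 32.722599029541016), (135.00823974609375, 141.463623046875), 83.20146179199219)
floor 249 [568.6217476    4.12526681   5.07541258]
shift m [ 0.0284 -0.3011  0.0059] az 22.91 tilt z [-2.e-04 -1.e-04 -1.e+00]
```

View pics/scene2.png

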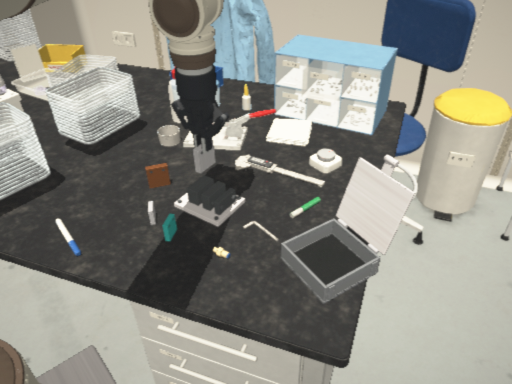

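The scene view shows the spacer held upright and level at (204,160), with its bottom about 215 mm ahead of the TCP. The case is open and clear at (330,258). Next I carry it over the case.

Request:
send_rows --series '[{"x": 0.002,"y": -0.012,"z": 0,"ax": 0,"ay": 0,"az": 1,"hand": 0.005},{"x": 0.004,"y": -0.03,"z": 0,"ax": 0,"ay": 0,"az": 3,"hand": 0.005},{"x": 0.006,"y": -0.055,"z": 0,"ax": 0,"ay": 0,"az": 5,"hand": 0.005},{"x": 0.008,"y": -0.08,"z": 0,"ax": 0,"ay": 0,"az": 7,"hand": 0.005},{"x": 0.01,"y": -0.105,"z": 0,"ax": 0,"ay": 0,"az": 9,"hand": 0.005},{"x": 0.012,"y": -0.13,"z": 0,"ax": 0,"ay": 0,"az": 11,"hand": 0.005},{"x": 0.014,"y": -0.155,"z": 0,"ax": 0,"ay": 0,"az": 13,"hand": 0.005},{"x": 0.016,"y": -0.18,"z": 0,"ax": 0,"ay": 0,"az": 15,"hand": 0.005},{"x": 0.019,"y": -0.205,"z": 0,"ax": 0,"ay": 0,"az": 17,"hand": 0.005},{"x": 0.022,"y": -0.23,"z": 0,"ax": 0,"ay": 0,"az": 19,"hand": 0.005},{"x": 0.025,"y": -0.255,"z": 0,"ax": 0,"ay": 0,"az": 21,"hand": 0.005},{"x": 0.027,"y": -0.278,"z": 0,"ax": 0,"ay": 0,"az": 22.9,"hand": 0.005},{"x": 0.028,"y": -0.294,"z": 0,"ax": 0,"ay": 0,"az": 22.9,"hand": 0.005},{"x": 0.028,"y": -0.301,"z": 0,"ax": 0,"ay": 0,"az": 22.9,"hand": 0.005},{"x": 0.028,"y": -0.301,"z": 0,"ax": 0,"ay": 0,"az": 22.9,"hand": 0.005},{"x": 0.028,"y": -0.301,"z": 0,"ax": 0,"ay": 0,"az": 22.9,"hand": 0.005}]'

```text
clock: 11.33
eef_pos: [552.1, 32.1, 315.8]
orientation: [-0.0, 0.06, 0.998, 0.0]
ft_force: [0.5, 0.5, -1.7]
finger_gap: 0.13
gripper_force: 89.3
```

Request:
send_rows --series '[{"x": 0,"y": 0,"z": 0.01,"ax": 0,"ay": 0,"az": 0,"hand": 0.005},{"x": 0,"y": 0,"z": 0.025,"ax": 0,"ay": 0,"az": 0,"hand": 0.005},{"x": 0,"y": 0,"z": 0.04,"ax": 0,"ay": 0,"az": 0,"hand": 0.005},{"x": 0,"y": 0,"z": 0.055,"ax": 0,"ay": 0,"az": 0,"hand": 0.005},{"x": 0,"y": 0,"z": 0.07,"ax": 0,"ay": 0,"az": 0,"hand": 0.005},{"x": 0,"y": 0,"z": 0.08,"ax": 0,"ay": 0,"az": 0,"hand": 0.005},{"x": 0,"y": 0,"z": 0.087,"ax": 0,"ay": 0,"az": 0,"hand": 0.005},{"x": 0,"y": 0,"z": 0.092,"ax": 0,"ay": 0,"az": 0,"hand": 0.005},{"x": 0,"y": 0,"z": 0.094,"ax": 0,"ay": 0,"az": 0,"hand": 0.005},{"x": 0,"y": 0,"z": 0.095,"ax": 0,"ay": 0,"az": 0,"hand": 0.005},{"x": 0,"y": 0,"z": 0.095,"ax": 0,"ay": 0,"az": 0,"hand": 0.005},{"x": 0,"y": 0,"z": 0.095,"ax": 0,"ay": 0,"az": 0,"hand": 0.005}]'

```text
clock: 12.33
eef_pos: [552.5, 32.2, 221.8]
orientation: [0.0, 0.06, 0.998, 0.0]
ft_force: [0.1, -0.4, -2.5]
finger_gap: 0.133
gripper_force: 89.3
```

Request:
send_rows --series '[{"x": 0,"y": 0,"z": 0.0005,"ax": 0,"ay": 0,"az": 0,"hand": 0.005},{"x": 0,"y": 0,"z": 0.001,"ax": 0,"ay": 0,"az": 0,"hand": 0.005},{"x": 0,"y": 0,"z": 0.0015,"ax": 0,"ay": 0,"az": 0,"hand": 0.005},{"x": 0,"y": 0,"z": 0.0015,"ax": 0,"ay": 0,"az": 0,"hand": 0.005}]'

```text
clock: 12.67
eef_pos: [552.4, 32.2, 220.7]
orientation: [0.001, 0.06, 0.998, 0.0]
ft_force: [-2.5, -0.0, 4.2]
finger_gap: 0.133
gripper_force: 90.3
```

Light contact with the floor: the force rose by about 7 N. I release slowly, then go up.

Request:
send_rows --series '[{"x": 0,"y": 0,"z": 0.0003,"ax": 0,"ay": 0,"az": 0,"hand": 0.012},{"x": 0,"y": 0,"z": 0.0003,"ax": 0,"ay": 0,"az": 0,"hand": 0.016},{"x": 0,"y": 0,"z": 0.0003,"ax": 0,"ay": 0,"az": 0,"hand": 0.022},{"x": 0,"y": 0,"z": 0.0003,"ax": 0,"ay": 0,"az": 0,"hand": 0.03},{"x": 0,"y": 0,"z": 0.0003,"ax": 0,"ay": 0,"az": 0,"hand": 0.04},{"x": 0,"y": 0,"z": 0.0003,"ax": 0,"ay": 0,"az": 0,"hand": 0.04},{"x": 0,"y": 0,"z": 0.0003,"ax": 0,"ay": 0,"az": 0,"hand": 0.04},{"x": 0,"y": 0,"z": -0.01,"ax": 0,"ay": 0,"az": 0,"hand": 0.04},{"x": 0,"y": 0,"z": -0.03,"ax": 0,"ay": 0,"az": 0,"hand": 0.04},{"x": 0,"y": 0,"z": -0.05,"ax": 0,"ay": 0,"az": 0,"hand": 0.04},{"x": 0.02,"y": 0,"z": -0.08,"ax": 0,"ay": 0,"az": 0,"hand": 0.04},{"x": 0.05,"y": 0,"z": -0.1,"ax": 0,"ay": 0,"az": 0,"hand": 0.04},{"x": 0.08,"y": 0,"z": -0.13,"ax": 0,"ay": 0,"az": 0,"hand": 0.04},{"x": 0.1,"y": 0,"z": -0.15,"ax": 0,"ay": 0,"az": 0,"hand": 0.04},{"x": 0.1,"y": 0,"z": -0.15,"ax": 0,"ay": 0,"az": 0,"hand": 0.04},{"x": 0.1,"y": 0,"z": -0.15,"ax": 0,"ay": 0,"az": 0,"hand": 0.04}]'

```text
clock: 14.0
eef_pos: [452.5, 44.2, 372.1]
orientation: [0.002, 0.059, 0.998, 0.0]
ft_force: [0.2, -0.2, -0.3]
finger_gap: 0.466
gripper_force: 0.0
```

```bash
python3 - <<'E'
from h import *
d=cam("scene"); P=cloud(d)
m=(P[...,2]>46)&(P[...,2]<75)&(np.hypot(P[...,0]-552,P[...,1]-32)<50); print(m.sum(),np.percentile(P[m][:,2],98),cv2.minAreaRect(P[m][:,:2].astype(np.float32)))
cv2.imwrite("pics/fin.png",cv2.resize(d["image"][120:312,130:430,::-1],None,fx=2.5,fy=2.5))
E
```

```text
287 62.155239581851475 ((551.9498291015625, 31.622440338134766), (16.552841186523438, 50.56842803955078), 82.4226303100586)
```

View pics/fin.png

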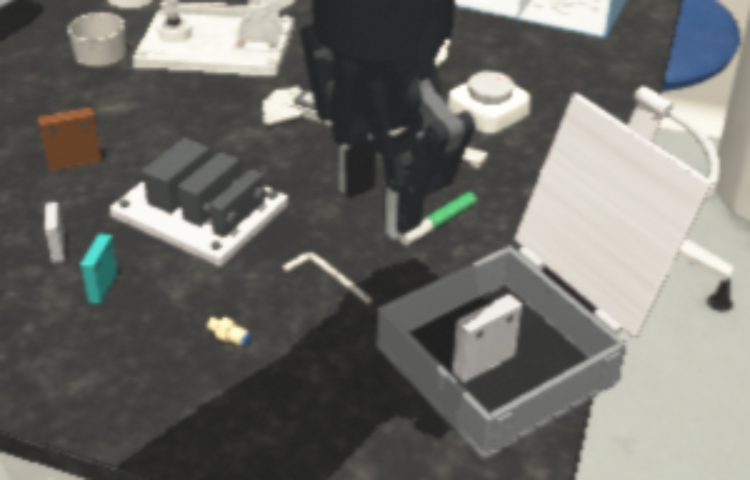

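The spacer stands upright in the case at (488,338), and the lid is open at (620,215). The gripper is clear and the other things have not moved.

```bash
python3 -c "
from plant import manip; print(manip.close_job())"
```

```text
the job is handed in; nothing more can be done
None
```

The job is handed in at about 14 s on the robot's clock: the lid is open on its stop, the spacer stands upright inside the case, and the bystanders were left where they lay.

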